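Latch the blue instrument case

ROBOT

A 6-joint arm with a two-finger parallel gripper is mounted at the origin on the work surface. World frame = base frame: x ahead of the robot, y to its left, z up, the work surface at z = 0. Lengths are in mm, angles in rad, forces in N, time in s.
With the tool pointing down it reaches from about 350 to 925 mm from the base axis. Payload 6.4 kg.
Tool frame: the origin (TCP) lies midway between the tips of the shut fingers; the grasp point (between the pads) lies 19 mm behind it (manip.grip_depth is the distance from the TCP to the grasp point, in mm); z points along the fingers, y is the line along which they close (so a half turn about z gives the same grasp; the last joint's range is limited). The gripper opens to 85 mm and grips with 20 to 120 N. Pads are 22 mm wide; open, the fingers measure 114 mm over their backs; the gripper's body (76 mm by 85 mm) begins 54 mm behind the grasp point. The pads swing forward as they close: fully open they stand 13 mm farther back than shut.
Start: joints at [-1.387, 0.245, 1.558, -0, 1.339, -0.174], TCP at [227.645, -608.845, 231.29] pointing down, gripper open.
Joint ranges: [-3.13, 3.13], [-1.02, 2.26], [0.13, 2.54], [-0.95, 4.09], [0.21, 2.88], [-2.74, 2.74]. Speed limits (rad/s): [2.57, 2.57, 3.14, 3.14, 3.14, 3.14].

INTERFACE

Orientations are given as a unit quaternion [w, x, y, z].
In Python, from rig import manip, optics, order, models gives the robot as it stands. The module is installed in compiled form; this text tells all that it offers.
- The arm moves only by the tool move_arm, never from a script. Its argument "steps" is a list of rows, each an object with "dp": the shift along the tool's x, y, z in cm, a list of three; "dr": the turn, a rotation vector about the tool's x, y, z in rad, a list of three. In form: [{"dp": [dx, dy, dz], "dr": [rx, ry, rz]}, ...]. A call has exactly 8 rows; each row shifts and turns the commanded pose from where the row before left it, along the tool's axes as they then stand; what a row does not reach is not made up. A row lasts 1/8 s, in which the tool goes at most 62.5 mm and 10.7 degrees, less where a joint would pass 70% of its speed; a pose out of reach is approached as far as the arm can. A call with a gripper value outside its range is refused whole. "grip" is the opening, from 0 (shut) to 1 (fully open), set as the call begins (left out, the last holds). The fingers move at their own pace and stop on an object; "squeeze" is the grip in N (left out, the last holds). Time passes only in rows, so rows that do not move let the fingers close, or fill a call up. It gives the time, the measured TCP pose, the force, the opening and the grip force at its end, in the units of the state.
- manip.get_state(): the state, without advancing time (a new reading comes with each control period).
- optics.snapshot(name): name is "scene" or "top" or "wrist"; returns a dict with "image" (420x560x3 uint8, red, green, blue), "fx", "fy", "cx", "cy" (pixels), "k1" (the pictures are not rectified: a ray, as slopes to the right and down, at radius r is drawn at 1 + k1 r^2 times it, then the intrinsics apply), "R" (3x3) and "t" (3): a world point X has camera coordinates R X + t. Camera axes: x right, y down, z forward; pixel columns grow to the right and rows downward; lengths in mm; the calibration is good to about 2 mm. A picture is of the moment at which its call begins. There is no depth.
- order.sign_off(): hands the job in; it is judged then, once.
Trained networks look in a picture, given as the dict that the camera call returned (one of the last four; its "shot" number tells which), for a name from the list of things; names that differ only in an ending like _2 or _b are one class to them, and where a whole thing is asked for, a point or a joint stands for the part that bears it (a point fixed in the world has none). Each returns a list of dicts, best first, with "conf" (0 to 1); they miss things now and then, are a little off and sometimes report something else, mostly with a low value. They report only what shows in the picture. A call takes as long as a camera call.
- models.recognise(picture, label): "position" ([row, column] in pixels, amid what is visible of it).
- models.mark_of(picture, label): "position" ([row, column] in pixels: a listed point, or the origin of a listed thing).
The state is a dict: "time": time; "joint_positions": joint angles; "dq": joint speeds; "joint_efforts": joint torques, N m; "ee_pos": TCP position; "eef_rot": TCP orientation; "force": force on the tool from outside, world axes, zero at the start; "moment": the same for the moment, N m; "opening": opening from 0.0 (shut) to 1.0 (fully open); "gripper_force": force on a finger pad.
Only numpy, scipy, OpenCV 4.12 (cv2) and the standard library are available. Lean on these libraries where they do the work, as an engineer would, in place of code of your own. Each camera call takes 0.05 s, during which the arm holds its last target. There are 200 camera calls.

TASK

The blue instrument case on the repair bench is packed: tip its draw-latch loop over so that it drops behind the keeper on the lid half, then press the red-tipped lever down flat, past centre, so that the latch pulls the lid shut and stays shut by itself. The orange case is still being packed: leave its latch as it is.

Things in the scene. Friction and masses are not known exactly. Their poses are not given: they have to be found in the camera images.
- blue_case: Blue equipment case, banded in aluminium, not movable. Origin: centre of underside, z up. 220 mm long (y), x from -78 to +85 mm, flat top 150 mm up. Base half on the -x side, lid half on the +x side; seam across the top along y. A draw latch in the middle of the top (y = 0) works in the case's x-z plane; nothing else is on the top.
- blue_hinge (a point): Hinge axis of the blue case's lever (along the case's y), at x -12, y 0, z 164 mm of the case: 14 mm above its top. Axes as the case's.
- blue_lever (a joint): Angle of the steel lever with red tip, rad: 0 = flat, pointing to the case's -x (shut), pi/2 = upright; starts at 1.84 to 2.08, leaning to +x. Plate 30 mm wide, 4 thick, tip 55 mm from the hinge. Friction holds it while the loop is slack. With the loop hooked it springs back from above about 0.6 (push up to 8 N) and snaps flat below about 0.3.
- blue_loop (a joint): Swing of the brass loop relative to the lever, rad: 3.89 = leaning back on its stop, as at the start; the loop lies level towards +x when this equals joint blue_lever; 0 when all is shut. It swings freely. Its pivot is on the lever: with the lever flat, 25 mm to -x of the hinge and 6.5 mm below it. Pivot to bar 75 mm.
- blue_bar (a point): Middle of the loop's brass crossbar, 8 mm thick, 52 long, along the case's y; wires 5 mm thick, 22 mm to either side, run to the pivot. At the start it stands 104 to 116 mm above the case's top, 5 to 45 mm to -x of the hinge, above the lever's tip (at most 68 mm up). Pushed past upright to +x it falls by itself and lands behind the keeper if the lever is up.
- blue_keeper (a point): Seat of the bar in the keeper, a dark steel hook on the lid half: 24 mm wide, top 16 mm above the case's top, mouth open to +x, post on the -x side. The point is where the bar's middle sits when pulled tight: 7 mm above the case's top, 55 mm to +x of the hinge with the lid open, 50 when shut. Axes as the case's.
- blue_lid (a joint): How far the lid half is drawn in towards the base half, m: 0 = held open by its springy seal, about 0.005 = shut by the latch (20 N of loop pull).
- orange_case: Orange equipment case of the same shape, size and latch as the blue one, not movable, same origin and axes. To be left alone.
- orange_bar (a point): Middle of the crossbar of the orange case's loop, standing up like the blue one's; it must stay where it is.

How it is judged (in metres and radians):
On the way:
1. the blue loop's bar lies down behind the keeper's hook, under the level of its lip, the lever still up (x of blue_bar in the frame of blue_keeper between -0.006 and 0.03 m and z of blue_bar in the frame of blue_keeper below 0.006 m and value of joint blue_lever above 0.8 rad), for 0.2 s.
At the end, for the whole second after the job is handed in: The blue lever lies flat (within 0.15 rad), the loop's bar sits in the keeper (within 6 mm along the pull, not above the lip), and the lid half is drawn in by more than 3 mm and stays so with nothing touching it; the orange loop has not moved (value of joint blue_lever below 0.15 rad and value of joint blue_lid above 0.003 m and x of blue_bar in the frame of blue_keeper between -0.006 and 0.006 m and z of blue_bar in the frame of blue_keeper below 0.006 m).
It fails at once if the orange case's latch is disturbed (its bar moves more than 15 mm) (distance of orange_bar from where it was at the start of the episode above 0.015 m).
It also fails if it takes over 42 s, if anything falls off the work surface, if the arm or the gripper's body presses on something with over 40 N, if the wrist force passes 120 N, or if a joint passes its speed limit or range.

## Working session

There is one attempt and no reset: what is moved stays moved. The work goes in short steps, Python scripts to look and compute and a tool call to move; the robot and the scene stay as the last step left them, time stands still between calls to the robot, and variables do not carry over. Pictures are saved under pics/ and viewed, at most 10 in all, crops included, and the job is handed in when it is done.

Besides the shell and the picture viewer there is one more tool, called in YAML: its name, and indented under it one key for each argument. move_arm: Moves the arm, as the interface text tells. Its arguments: {"type":"object","properties":{"steps":{"type":"array","items":{"type":"object","properties":{"dp":{"type":"array","items":{"type":"number"}},"dr":{"type":"array","items":{"type":"number"}}}}},"grip":{"type":"number"},"squeeze":{"type":"number"}},"required":["steps"]}

```bash
mkdir -p pics; cat > h.py <<'E'
import numpy as np, cv2
from rig import manip, optics, order, models
def ray(p,rc):
    K=np.array([[p['fx'],0,p['cx']],[0,p['fy'],p['cy']],[0,0,1.]])
    u=cv2.undistortPoints(np.array([[[rc[1],rc[0]]]],float),K,np.array([p['k1'],0,0,0,0.]))[0,0]
    R=np.array(p['R']);t=np.array(p['t'])
    d=R.T@np.array([u[0],u[1],1]);return -R.T@t,d/np.linalg.norm(d)
def tri(rs):
    A=np.zeros((3,3));b=np.zeros(3)
    for o,d in rs:
        P=np.eye(3)-np.outer(d,d);A+=P;b+=P@o
    x=np.linalg.solve(A,b);return x,[float(np.linalg.norm((np.eye(3)-np.outer(d,d))@(x-o))) for o,d in rs]
def proj(p,X):
    c=np.array(p['R'])@np.asarray(X,float)+np.array(p['t']);s=c[:2]/c[2];s=s*(1+p['k1']*(s@s))
    return np.array([p['fy']*s[1]+p['cy'],p['fx']*s[0]+p['cx']])
def save(p,n): cv2.imwrite('pics/'+n,p['image'][:,:,::-1])
E
python3 - <<'E'
from h import *
ps={n:optics.snapshot(n) for n in('scene','top','wrist')}
for n,p in ps.items(): save(p,n+'.png'); print(n,-np.array(p['R']).T@p['t'],p['fx'])
cv2.imwrite('pics/all.png',cv2.resize(np.vstack([ps['scene']['image'],ps['top']['image']])[:,:,::-1],None,fx=.7,fy=.7))
for l in ['blue_case','blue_hinge','blue_bar','blue_keeper','orange_case','orange_bar']:
  rs=[]
  for n,p in ps.items():
    m=models.mark_of(p,l)[:3]
    print(l,n,[(np.round(q['position']).tolist(),round(q['conf'],2)) for q in m])
    if m and m[0]['conf']>.4: rs.append(ray(p,m[0]['position']))
  if len(rs)>1: print('  ',*tri(rs))
print(manip.get_state()['eef_rot'],manip.get_state()['time'])
E
```

```text
scene [373.3227964  -12.68091754 825.31861908] 417.7024116366726
top [ 412.44267816  -10.03142252 1193.41249645] 533.4389167700359
wrist [ 289.61649578 -584.84351007  371.96644449] 349.5492587563301
blue_case scene [([241.0, 373.0], 0.72)]
blue_case top [([202.0, 357.0], 0.84)]
blue_case wrist []
   [ 621.24554491 -208.61173186  -57.30077942] [7.027813578862054, 7.027813578862038]
blue_hinge scene [([221.0, 396.0], 0.64)]
blue_hinge top [([195.0, 368.0], 0.86)]
blue_hinge wrist []
   [ 596.79914979 -197.279552    161.91023196] [4.174939410912207, 4.1749394109121205]
blue_bar scene []
blue_bar top [([194.0, 372.0], 0.64)]
blue_bar wrist []
blue_keeper scene [([196.0, 398.0], 0.96), ([210.0, 154.0], 0.44)]
blue_keeper top [([164.0, 367.0], 0.83)]
blue_keeper wrist []
   [ 678.61865648 -219.94666675   77.28717883] [1.5930932745245916, 1.5930932745246824]
orange_case scene [([239.0, 191.0], 0.9), ([208.0, 154.0], 0.59)]
orange_case top [([215.0, 188.0], 0.63)]
orange_case wrist []
   [589.48686656 184.0146514  -18.02139005] [0.5586645284684671, 0.5586645284684655]
orange_bar scene [([210.0, 154.0], 0.8), ([214.0, 414.0], 0.63)]
orange_bar top [([207.0, 163.0], 0.44)]
orange_bar wrist []
   [570.19167328 192.3404391  218.38190055] [0.9073841030104803, 0.9073841030105732]
[-1.09835939e-05  9.84036518e-01  1.77966658e-01 -2.56412681e-06] 1.05
```

View pics/all.png

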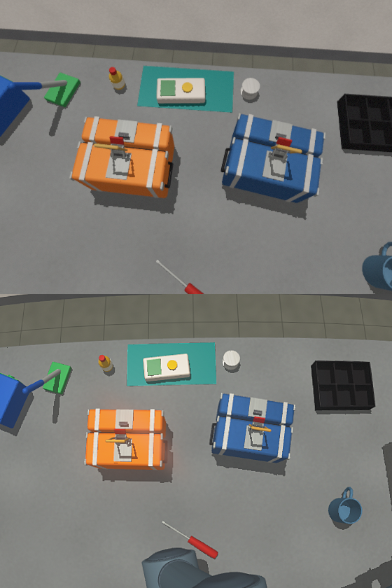

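```bash
python3 - <<'E'
from h import *
ps={n:optics.snapshot(n) for n in('scene','top')}
L=[('blue_case',0),('blue_hinge',164),('blue_keeper',157)]
for n,p in ps.items():
  for l,z in L:
    m=models.mark_of(p,l)
    if m:
      o,d=ray(p,m[0]['position']); print(n,l,np.round(o+d*(z-o[2])/d[2],1),round(m[0]['conf'],2))
a=[cv2.resize(np.ascontiguousarray(ps['scene']['image'][150:300,300:480]),None,fx=4,fy=4,interpolation=cv2.INTER_CUBIC)[:,:,::-1]]
cv2.imwrite('pics/c1.png',a[0])
a=cv2.resize(np.ascontiguousarray(ps['top']['image'][130:250,290:430]),None,fx=4.5,fy=4.5,interpolation=cv2.INTER_CUBIC)[:,:,::-1]
cv2.imwrite('pics/c2.png',a)
E
```

```text
scene blue_case [ 609.8 -199.9    0. ] 0.95
scene blue_hinge [ 598.9 -196.3  164. ] 0.91
scene blue_keeper [ 647.7 -199.9  157. ] 0.79
top blue_case [ 614.7 -195.2    0. ] 0.79
top blue_hinge [ 596.7 -202.9  164. ] 0.93
top blue_keeper [ 662.3 -206.8  157. ] 0.93
```

View pics/c1.png

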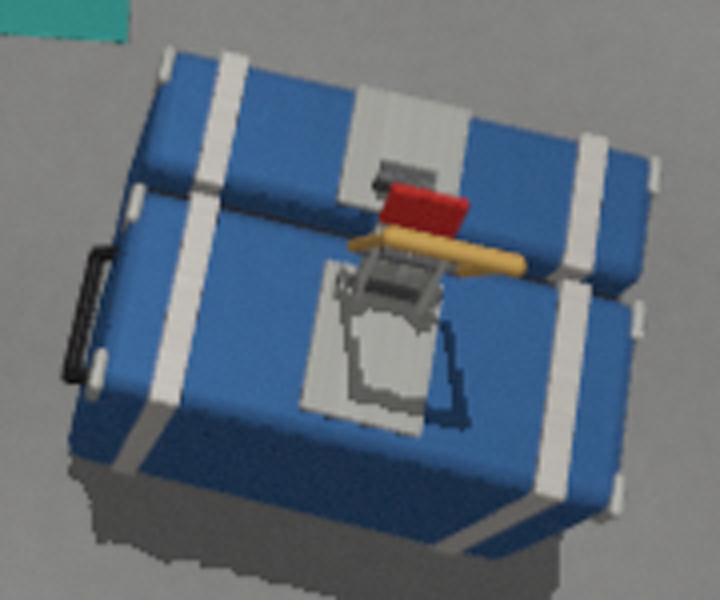

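View pics/c2.png

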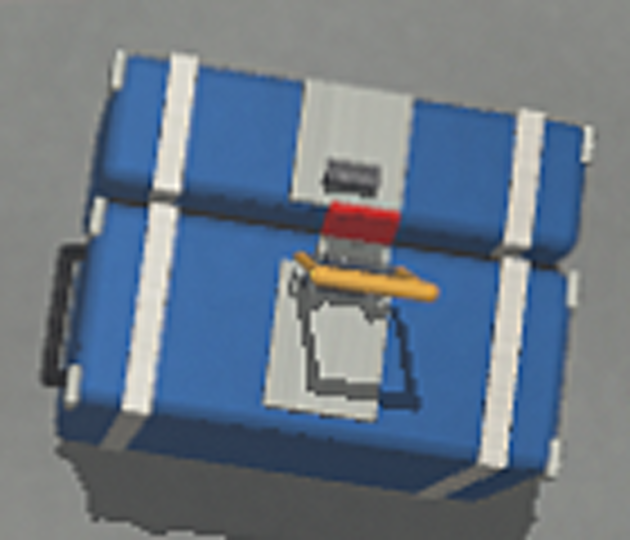

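move_arm:
  steps:
    - {"dp": [4.4,-3.3,-0.8],"dr": [0,0,0]}
    - {"dp": [4.4,-3.3,-0.8],"dr": [0,0,0]}
    - {"dp": [4.4,-3.3,-0.8],"dr": [0,0,0]}
    - {"dp": [4.4,-3.3,-0.8],"dr": [0,0,0]}
    - {"dp": [4.4,-3.3,-0.8],"dr": [0,0,0]}
    - {"dp": [4.4,-3.3,-0.8],"dr": [0,0,0]}
    - {"dp": [4.4,-3.3,-0.8],"dr": [0,0,0]}
    - {"dp": [4.4,-3.3,-0.8],"dr": [0,0,0]}
  grip: 0

```text
time: 2.45
ee_pos: [465.6, -236.7, 295.9]
eef_rot: [0.0, 0.984, 0.178, 0.0]
force: [0.7, 0.1, 0.1]
opening: 0.002
gripper_force: 0.0
```

move_arm:
  steps:
    - {"dp": [5.0,-3.3,-0.5],"dr": [0,0,0]}
    - {"dp": [0,0,0],"dr": [0,0,0.13]}
    - {"dp": [0,0,0],"dr": [0,0,0.13]}
    - {"dp": [0,0,0],"dr": [0,0,0.13]}
    - {"dp": [0,0,0],"dr": [0,0,0.13]}
    - {"dp": [0,0,0],"dr": [0,0,0]}
    - {"dp": [0,0,0],"dr": [0,0,0]}
    - {"dp": [0,0,0],"dr": [0,0,0]}

```text
time: 3.45
ee_pos: [500.2, -189.9, 300.3]
eef_rot: [0.0, 0.997, -0.081, 0.0]
force: [-0.8, -0.5, 0.3]
opening: -0.001
gripper_force: 0.0
```

```bash
python3 - <<'E'
from h import *
s=manip.get_state();print(s['ee_pos'],s['eef_rot'],s['time'],s['opening'])
ps={n:optics.snapshot(n) for n in('scene','top','wrist')}
save(ps['wrist'],'w1.png')
print(-np.array(ps['wrist']['R']).T@ps['wrist']['t'])
for l in ['blue_hinge','blue_bar','blue_keeper','orange_bar']:
  for n,p in ps.items():
    for q in models.mark_of(p,l)[:2]:print(l,n,np.round(q['position'],1),round(q['conf'],2))
print(tri([ray(ps['scene'],(212.7,413.7)),ray(ps['top'],(193.3,372))]))
E
```

```text
[ 500.16241818 -189.8715447   300.30093185] [ 2.25939801e-06  9.96752765e-01 -8.05228183e-02  1.61812112e-05] 3.45 -0.0007242188668653397
[ 565.49008884 -199.74870033  441.96708732]
blue_hinge scene [221.8 395.2] 0.78
blue_hinge top [198.8 370.3] 0.97
blue_bar scene [215.1 411.7] 0.43
blue_bar top [193.  373.3] 0.56
blue_bar wrist [ 84.1 250. ] 0.78
blue_keeper scene [197.8 398.7] 0.57
blue_keeper top [163.1 365.7] 0.71
orange_bar scene [209.1 153.2] 0.81
orange_bar top [211.9 165.8] 0.55
orange_bar top [194.9 366.2] 0.16
(array([ 580.49853239, -191.36030436,  260.50365502]), [1.1541235664829268, 1.1541235664830682])
```

View pics/w1.png

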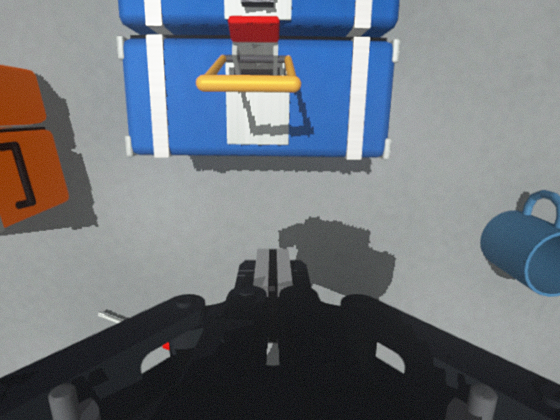

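```bash
python3 - <<'E'
from h import *
p=optics.snapshot('wrist');sc=optics.snapshot('scene');tp=optics.snapshot('top')
def at(p,rc,z):
    o,d=ray(p,rc);return np.round(o+d*(z-o[2])/d[2],1)
print('bar tri',tri([ray(p,(83,248)),ray(sc,(213,413.5)),ray(tp,(193.3,372))]))
print('bar ends z260',at(p,(83,201),260),at(p,(83,296),260))
print('base edge corners z150',at(p,(153,130),150),at(p,(153,388),150))
print('plate bottom',at(p,(144,228),150),at(p,(144,289),150))
print('keeper',at(p,(3,259),166))
for c,rc in ((sc,(130/1,0)),): pass
print('hinge',at(sc,(221.5,396),164),at(tp,(198.8,370.3),164),'keeper',at(tp,(169,369),164), at(sc,(194,401),164))
print('red tip mid (top/scene/wrist)',tri([ray(tp,(130+223/4.5,290+362/4.5)),ray(sc,(150+208/4,300+425/4)),ray(p,(27,254))]))
E
```

```text
bar tri (array([ 581.39920304, -191.12455052,  259.15035278]), [1.748381100952074, 2.011986444723521, 0.4623347806535071])
bar ends z260 [ 586.7 -167.3  260. ] [ 578.9 -213.6  260. ]
base edge corners z150 [555.3 -77.3 150. ] [ 520.1 -289.6  150. ]
plate bottom [ 548.9 -159.6  150. ] [ 540.7 -209.3  150. ]
keeper [ 644.2 -202.8  166. ]
hinge [ 597.4 -193.1  164. ] [ 587.6 -205.1  164. ] keeper [ 647.9 -205.6  164. ] [ 647.4 -202.5  164. ]
red tip mid (top/scene/wrist) (array([ 617.63706267, -197.98900651,  207.98839576]), [1.0266881404963888, 1.388260315917184, 2.007021627777305])
```

move_arm:
  steps:
    - {"dp": [0,-1.2,2.0],"dr": [0,0,0]}
    - {"dp": [0,0,2.0],"dr": [0,0,0]}
    - {"dp": [0,0,2.2],"dr": [0,0,0]}
    - {"dp": [2.0,0,0],"dr": [0,0,0]}
    - {"dp": [2.0,0,0],"dr": [0,0,0]}
    - {"dp": [1.0,0,0],"dr": [0,0,0]}
    - {"dp": [0.5,0,0],"dr": [0,0,0]}
    - {"dp": [0.5,0,0],"dr": [0,0,0]}

```text
time: 5.35
ee_pos: [561.2, -187.6, 237.9]
eef_rot: [-0.0, 0.997, -0.081, -0.0]
force: [-0.5, 0.1, -0.7]
opening: 0.001
gripper_force: 0.0
```

move_arm:
  steps:
    - {"dp": [0.7,0,0],"dr": [0,0,0]}
    - {"dp": [0.7,0,0],"dr": [0,0,0]}
    - {"dp": [0.7,0,0],"dr": [0,0,0]}
    - {"dp": [0.7,0,0],"dr": [0,0,0]}
    - {"dp": [0.7,0,0],"dr": [0,0,0]}
    - {"dp": [0.7,0,0],"dr": [0,0,0]}
    - {"dp": [0.7,0,0],"dr": [0,0,0]}
    - {"dp": [0.5,0,0],"dr": [0,0,0]}

```text
time: 6.35
ee_pos: [615.1, -196.5, 238.2]
eef_rot: [-0.0, 0.997, -0.081, -0.0]
force: [0.4, -0.1, 0.2]
opening: -0.001
gripper_force: 0.0
```

```bash
python3 - <<'E'
from h import *
ps={n:optics.snapshot(n) for n in('scene','top','wrist')}
s=manip.get_state();print(s['ee_pos'],s['force'],s['time'])
a=cv2.resize(np.ascontiguousarray(ps['top']['image'][120:240,300:420]),(400,400))
b=cv2.resize(ps['wrist']['image'],(400,300));b=np.vstack([b,np.zeros((100,400,3),np.uint8)])
cv2.imwrite('pics/m2.png',np.hstack([a,b])[:,:,::-1])
for l in ['blue_bar','blue_keeper']:
  for n,p in ps.items():
    for q in models.mark_of(p,l)[:1]:print(l,n,np.round(q['position'],1),round(q['conf'],2))
E
```

```text
[ 614.74400613 -196.43839235  238.20622784] [-0.55038815 -0.97057227 -0.09712494] 6.5
blue_bar top [212.7 162. ] 0.35
blue_bar wrist [131.4 274.1] 0.8
blue_keeper top [215.  189.2] 0.22
blue_keeper wrist [158.4 273. ] 0.91
```

View pics/m2.png

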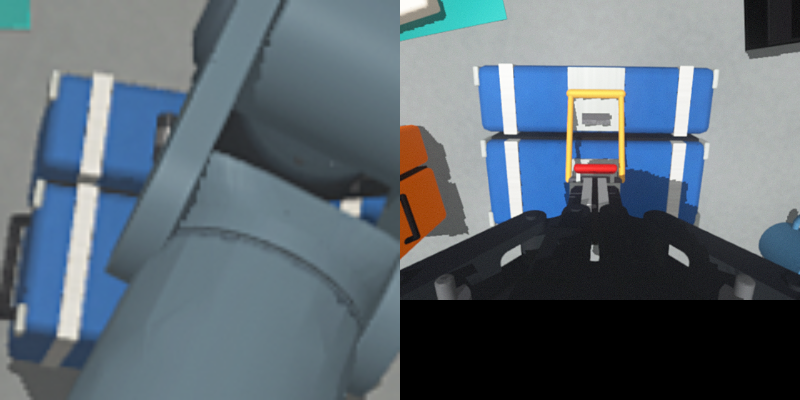

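```bash
python3 - <<'E'
from h import *
p=optics.snapshot('wrist');ex=np.array([.987,-.161,0]);ey=np.array([.161,.987,0])
tcp=np.array(manip.get_state()['ee_pos'])
def at(n,rc,z):
    o,d=ray(p,rc);X=o+d*(z-o[2])/d[2];print(n,np.round(X,1),'rel tcp',np.round([(X-tcp)@ex,(X-tcp)@ey],1))
f=1.4
at('bar',(94*f,(597-400)*f),154);at('keeper top',(118*f,(596-400)*f),166)
at('tip',(166*f,(596-400)*f),212);at('tip near',(172*f,(596-400)*f),212)
at('lid far edge',(67*f,196*f),150);at('seam',(135*f,196*f),150)
E
```

```text
bar [ 669.6 -206.6  154. ] rel tcp [56.1 -1.2]
keeper top [ 650.4 -202.5  166. ] rel tcp [36.4 -0.2]
tip [ 623.  -197.8  212. ] rel tcp [8.6 0. ]
tip near [ 618.6 -197.1  212. ] rel tcp [4.1 0. ]
lid far edge [ 692.6 -209.5  150. ] rel tcp [79.2 -0.3]
seam [ 632.4 -199.6  150. ] rel tcp [18.2 -0.3]
```

move_arm:
  steps:
    - {"dp": [1.7,0,0],"dr": [0,0,0]}
    - {"dp": [1.7,0,0],"dr": [0,0,0]}
    - {"dp": [0,0,1.6],"dr": [0,0,0]}
    - {"dp": [0,0,1.6],"dr": [0,0,0]}
    - {"dp": [0,0,0],"dr": [0,0,0]}
    - {"dp": [-1.3,0,0],"dr": [0,0,0]}
    - {"dp": [-1.3,0,0],"dr": [0,0,0]}
    - {"dp": [-1.3,0,0],"dr": [0,0,0]}

```text
time: 7.85
ee_pos: [609.3, -195.7, 207.7]
eef_rot: [0.0, 0.997, -0.081, 0.001]
force: [1.9, -0.8, 2.3]
opening: -0.005
gripper_force: 1.1
```

```bash
python3 - <<'E'
from h import *
p=optics.snapshot('wrist');save(p,'w3.png');s=manip.get_state();print(s['ee_pos'],s['force'],s['time'])
E
```

```text
[ 607.84787731 -195.31168008  207.14844733] [ 1.45885405 -0.04001363 -0.40674149] 7.9
```

View pics/w3.png

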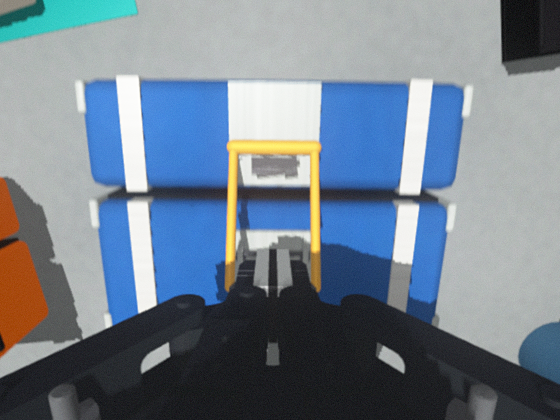

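move_arm:
  steps:
    - {"dp": [-1.1,0,0.1],"dr": [0,0,0]}
    - {"dp": [-1.0,0,0.36],"dr": [0,0,0]}
    - {"dp": [-0.9,0,0.64],"dr": [0,0,0]}
    - {"dp": [-0.4,0,0.4],"dr": [0,0,0]}
    - {"dp": [-0.35,0,0.4],"dr": [0,0,0]}
    - {"dp": [-0.4,0,0.9],"dr": [0,0,0]}
    - {"dp": [-0.25,0,0.6],"dr": [0,0,0]}
    - {"dp": [0,0,0.3],"dr": [0,0,0]}

```text
time: 8.9
ee_pos: [565.3, -188.3, 167.6]
eef_rot: [-0.0, 0.997, -0.081, -0.001]
force: [-0.7, 0.1, -0.8]
opening: -0.001
gripper_force: 0.0
```

move_arm:
  steps:
    - {"dp": [0,0,0.2],"dr": [0,0,0]}
    - {"dp": [0,0,0.1],"dr": [0,0,0]}
    - {"dp": [0,0,0],"dr": [0,0,0]}
    - {"dp": [0,0,0],"dr": [0,0,0]}
    - {"dp": [0,0,0],"dr": [0,0,0]}
    - {"dp": [0,0,0],"dr": [0,0,0]}
    - {"dp": [0,0,0],"dr": [0,0,0]}
    - {"dp": [0,0,0],"dr": [0,0,0]}

```text
time: 9.9
ee_pos: [566.3, -188.5, 166.3]
eef_rot: [-0.0, 0.997, -0.081, -0.0]
force: [-0.3, -0.2, -0.4]
opening: 0.0
gripper_force: 0.0
```

Lever appears snapped flat, with no load on the tool. Back off up and look.

move_arm:
  steps:
    - {"dp": [0,0,-2],"dr": [0,0,0]}
    - {"dp": [0,0,-4],"dr": [0,0,0]}
    - {"dp": [0,0,-4],"dr": [0,0,0]}
    - {"dp": [-4,0,-3],"dr": [0,0,0]}
    - {"dp": [-4,0,0],"dr": [0,0,0]}
    - {"dp": [-2,0,0],"dr": [0,0,0]}
    - {"dp": [0,0,0],"dr": [0,0,0]}
    - {"dp": [0,0,0],"dr": [0,0,0]}

```text
time: 10.9
ee_pos: [468.2, -172.6, 297.3]
eef_rot: [0.0, 0.997, -0.081, 0.001]
force: [-0.8, -0.3, 0.0]
opening: -0.003
gripper_force: 0.0
```

```bash
python3 - <<'E'
from h import *
ps={n:optics.snapshot(n) for n in('scene','wrist')}
s=manip.get_state();print(s['ee_pos'],s['force'],s['time'])
a=cv2.resize(np.ascontiguousarray(ps['scene']['image'][150:270,300:460]),(400,300))
b=cv2.resize(np.ascontiguousarray(ps['wrist']['image'][:210,140:420]),(400,300))
cv2.imwrite('pics/m4.png',np.hstack([a,b])[:,:,::-1])
E
```

```text
[ 468.21583953 -172.55114925  296.61555222] [ 0.08589785 -0.31415986  0.17320858] 11.0
```

View pics/m4.png

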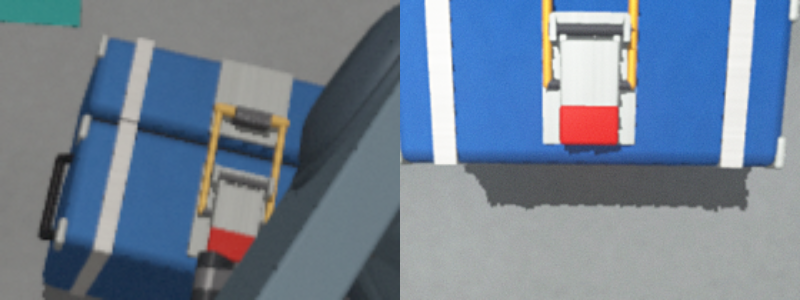

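The picture shows the lever flat, with the red tip at about (125, 590) in the right-hand crop. The bar sits under the keeper at about (115, 255) in the left-hand crop, and the seam has closed up.

```bash
python3 -c "
from rig import order
print(order.sign_off())"
```

```text
the job is handed in; nothing more can be done
None
```

I hooked the blue case's loop behind its keeper and pressed the lever flat. It stayed shut after the arm backed off, and the arm never went near the orange case; I handed the job in at about 11 s, and the hand-in gave no verdict.

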